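# Clear the jammed specimen rig and test it

### The job

Metal bars are stuck deep in the narrow slots of the blue specimen rig: draw each of them right out of its slot with the hooked pick (no fingers in the slots), lay them all flat in the white tray, and put the pick back level in the notches of its wooden cradle. Only then test the emptied rig: press the red tip of the leaf spring down onto its stop, keep it there for a second and let it rise, and after that press the eject pedal right down to its stop and let it up. Leave the beaker where it stands.

Things in the scene. Friction and masses are not known exactly. Their poses are not given: they have to be found in the camera images.
- rig: Fixed specimen rig, blue slotted block on an aluminium base. Origin at bench height in the middle of the block's front face; x points into the slots (away from the robot), y to the left. In front the 4 mm base goes on as a flat apron to x = -120 mm, y = -90 to +80 mm. The leaf spring stands on the left, at y = +120 mm; its clamp (x 100 to 135 mm) is 76 mm high.
- slot_right (a point): Middle of the right-hand slot's mouth on the slot floor. The three slots run along rig x at rig y = -55, 0 and +55 mm, 20 mm wide, from the front face (x = 0) to a closed back at x = 115 mm; floor 4 mm, wall tops 50 mm above the bench; open at the front and above.
- slot_mid (a point): Middle of the middle slot's mouth on the slot floor.
- slot_left (a point): Middle of the left-hand slot's mouth on the slot floor.
- bar_brass: Loose brass-yellow bar, 64 long (its x axis) x 14 wide x 20 tall mm, 0.12 kg, origin at the centre of its underside. A notch across the middle of its top, 24 mm long and 12 mm deep, leaves a full-height block at each end. May be absent (state None). It starts notch up along one of the slots, centre 50 to 75 mm behind the front face; the slot varies.
- bar_copper: Loose copper-red bar, 64 long (its x axis) x 14 wide x 20 tall mm, 0.12 kg, origin at the centre of its underside. A notch across the middle of its top, 24 mm long and 12 mm deep, leaves a full-height block at each end. May be absent (state None). Starts in a slot like the brass one.
- bar_steel: Loose steel-grey bar, 64 long (its x axis) x 14 wide x 20 tall mm, 0.12 kg, origin at the centre of its underside. A notch across the middle of its top, 24 mm long and 12 mm deep, leaves a full-height block at each end. May be absent (state None). Starts in a slot like the brass one.
- pick: Loose hooked pick, 0.09 kg. Origin at the centre of its orange handle, 80 long (x) x 20 wide (y) x 26 high (z) mm; x points to the hook. From the handle's front a 6 mm square shank (underside at z = -3 mm) runs on to x = 145 mm. A 6 mm square tail pin sticks out behind (x = -40 to -70 mm). Taken by the handle from above and held level.
- pick_tip (a point): Lowest point of the pick's hook: at x = 142 mm a round tip, 7 mm thick, turns straight down from the shank to z = -33 mm. Let down into a bar's notch, stopping just above the notch's floor, it pulls the bar by its front block, the shank passing above the bar between the slot walls.
- cradle: Fixed wooden cradle for the pick, origin under it at bench height below the handle's centre; x is the direction in which the pick points. Two posts, 12 mm thick, at x = -55 and +70 mm, carry tail pin and shank in notches 14 mm wide at the bottom (57 mm above the bench), flaring to 26 mm at 73 mm; the handle hangs free between them. It starts there.
- cradle_seat (a point): Where the pick's origin lies when it rests in the cradle, 60 mm above the bench.
- tray: Loose white specimen tray, 120 (x) x 170 (y) x 18 mm, walls and floor 4 mm, 0.5 kg; origin at the centre of its underside. On the left or on the right of the rig.
- leaf (a joint): Leaf spring, rad: 0 at rest, 0.17 when its tip has come down 16 mm onto the black stop; about 5.5 N at the tip at the stop. Springs back.
- leaf_tip (a point): Top centre of the 22 mm round red pad on the leaf's free tip, where it is pressed straight down; 70 mm above the bench at rest.
- pedal_base: Fixed base of the eject pedal, 150 (x) x 80 (y) mm, origin at the centre of its underside; x points from the toe to the hinge, away from the robot. On the other side of the rig from the tray.
- pedal (a joint): Pedal plate, rad: 0 up, 0.24 fully down at its stop; hinged at the far end 32 mm above the bench; about 9 N at the toe at the stop. Springs back.
- pedal_toe (a point): Point on the top of the pedal's ribbed rubber tread, 50 x 54 mm, where it is pressed down; about 59 mm above the bench at rest, it comes down 22 mm.
- beaker: Glass beaker, 54 x 60 x 66 mm, behind and left of the rig: a bystander.

How it is judged:
On the way, in this order (a step that is already met when the one before it is completed fails the run):
1. every bar has been drawn right out of its slot ((x of bar_brass in the frame of rig below -0.03 m or y of bar_brass in the frame of rig above 0.12 m or y of bar_brass in the frame of rig below -0.12 m) and (x of bar_copper in the frame of rig below -0.03 m or y of bar_copper in the frame of rig above 0.12 m or y of bar_copper in the frame of rig below -0.12 m) and (x of bar_steel in the frame of rig below -0.03 m or y of bar_steel in the frame of rig above 0.12 m or y of bar_steel in the frame of rig below -0.12 m)), for 0.2 s.
2. every bar lies in the tray and the pick is back in its cradle, let go (x of bar_brass in the frame of tray between -0.058 and 0.058 m and y of bar_brass in the frame of tray between -0.083 and 0.083 m and z of bar_brass in the frame of tray between 0 and 0.03 m and angle between bar_brass's own x axis and vertical between 1.29 and 1.85 rad and linear speed of each of bar_brass, bar_copper, bar_steel, pick below 0.03 m/s and x of bar_copper in the frame of tray between -0.058 and 0.058 m and y of bar_copper in the frame of tray between -0.083 and 0.083 m and z of bar_copper in the frame of tray between 0 and 0.03 m and angle between bar_copper's own x axis and vertical between 1.29 and 1.85 rad and x of bar_steel in the frame of tray between -0.058 and 0.058 m and y of bar_steel in the frame of tray between -0.083 and 0.083 m and z of bar_steel in the frame of tray between 0 and 0.03 m and angle between bar_steel's own x axis and vertical between 1.29 and 1.85 rad and distance between pick and cradle_seat below 0.015 m and angle between pick's own z axis and vertical below 0.2 rad and angle between the x axis of pick and the x axis of cradle, either way round below 0.25 rad and contact force between the fingers and pick below 0.1 N and contact force between the fingers and bar_brass below 0.1 N and contact force between the fingers and bar_copper below 0.1 N and contact force between the fingers and bar_steel below 0.1 N), for 0.3 s.
3. the leaf spring's tip is held down on its stop (value of joint leaf above 0.155 rad), for 0.5 s.
4. the leaf has been let up again (value of joint leaf below 0.03 rad), for 0.2 s.
5. the pedal is pressed down to its stop (value of joint pedal above 0.22 rad), for 0.15 s.
At the end, for the whole second after the job is handed in: Every bar lies flat in the tray (centre inside the walls, long axis within 0.28 rad of level, at rest); the pick rests in its cradle, its origin within 15 mm of the seat, upright within 0.2 rad and in line within 0.25 rad; leaf (under 0.03 rad) and pedal (under 0.04 rad) are up again (x of bar_brass in the frame of tray between -0.058 and 0.058 m and y of bar_brass in the frame of tray between -0.083 and 0.083 m and z of bar_brass in the frame of tray between 0 and 0.03 m and angle between bar_brass's own x axis and vertical between 1.29 and 1.85 rad and linear speed of each of bar_brass, bar_copper, bar_steel, pick below 0.03 m/s and x of bar_copper in the frame of tray between -0.058 and 0.058 m and y of bar_copper in the frame of tray between -0.083 and 0.083 m and z of bar_copper in the frame of tray between 0 and 0.03 m and angle between bar_copper's own x axis and vertical between 1.29 and 1.85 rad and x of bar_steel in the frame of tray between -0.058 and 0.058 m and y of bar_steel in the frame of tray between -0.083 and 0.083 m and z of bar_steel in the frame of tray between 0 and 0.03 m and angle between bar_steel's own x axis and vertical between 1.29 and 1.85 rad and distance between pick and cradle_seat below 0.015 m and angle between pick's own z axis and vertical below 0.2 rad and angle between the x axis of pick and the x axis of cradle, either way round below 0.25 rad and value of joint leaf below 0.03 rad and value of joint pedal below 0.04 rad); the robot touches nothing.
It fails at once if the fingers touch a bar that is still in its slot ((contact force between the fingers and bar_brass above 1 N and x of bar_brass in the frame of rig between -0.015 and 0.115 m and y of bar_brass in the frame of rig between -0.065 and 0.065 m and z of bar_brass in the frame of rig below 0.03 m) or (contact force between the fingers and bar_copper above 1 N and x of bar_copper in the frame of rig between -0.015 and 0.115 m and y of bar_copper in the frame of rig between -0.065 and 0.065 m and z of bar_copper in the frame of rig below 0.03 m) or (contact force between the fingers and bar_steel above 1 N and x of bar_steel in the frame of rig between -0.015 and 0.115 m and y of bar_steel in the frame of rig between -0.065 and 0.065 m and z of bar_steel in the frame of rig below 0.03 m)).
It fails at once if the beaker is pushed or tipped ((distance of beaker from where it was at the start of the episode above 0.03 m or angle between beaker's own z axis and vertical above 0.4 rad)).
Of bar_brass, bar_copper, bar_steel only 2 to 3 are there at a start; the rules pass over those that are not, and their reading is None.
At some moment in a run one of bar_brass, bar_copper, bar_steel may be knocked a few centimetres aside while the robot is not near it.
It also fails if it takes over 210 s, if anything falls off the work surface, if the arm or the gripper's body presses on something with over 40 N, if the wrist force passes 120 N, or if a joint passes its speed limit or range.

### The arm

A 6-joint arm with a two-finger parallel gripper is mounted at the origin on a cart in front of the work surface, level with it; the furniture and walls round the work are solid. World frame = base frame: x ahead of the robot, y to its left, z up, the work surface at z = 0. Lengths are in m, angles in rad, forces in N, time in s.
With the tool pointing down it reaches from about 0.35 to 0.95 m from the base axis. Payload 17.4 kg.
Tool frame: the origin (TCP) lies at the very end of the fingers, on their centre line; the grasp point (between the pads) lies 19 mm behind it; z points along the fingers, y is the line along which they close (so a half turn about z gives the same grasp; the last joint's range is limited). The gripper opens to 93 mm and grips with 3 to 60 N. Pads are 15 mm wide; open, the fingers measure 128 mm over their backs; the gripper's body (75 mm by 188 mm) begins 65 mm behind the grasp point.
Start: joints at [-0.038, 0.116, 1.442, -0, 1.584, -0.038], TCP at [0.675, -0, 0.219] pointing down, gripper open.
Joint ranges: [-2.83, 2.83], [-0.83, 2.19], [0.07, 2.5], [-1.14, 4.28], [0.01, 3], [-2.97, 2.97]. Speed limits (rad/s): [1.89, 1.89, 2.22, 3.14, 3.14, 3.14].

### API

Orientations are given as a unit quaternion [x, y, z, w].
In Python, from rig import env, release, grab, inverse_kinematics, sensors, imaging, ticket gives the robot as it stands. The module is installed in compiled form; this text tells all that it offers. Calls block until the motion is done:
- env.goto(position, orientation): joint-space move of the TCP to a pose.
- env.movel(position, ori=None, speed=0.15, until_force=None): straight line of the TCP; ori=None keeps the orientation; speed is the mean speed in m/s. With until_force (N) it stops when the force on the tool has changed by that much, and returns True; else False.
- env.goto_joints(angles): joint-space move.
- release() and grab(effort=None): open the fingers fully, or close them until they stop; effort is the grip in N (None keeps the last).
- env.wait(seconds).
- inverse_kinematics(position, orientation): joint angles nearest the present ones, or None.
- sensors.read_state(): the state.
- imaging.read_camera(name): name is "scene" or "side" or "wrist"; returns (picture, depth): 480x640x3 uint8, red, green, blue; 480x640 float32, m along the optical axis (not along the pixel's ray), 0 where there is no reading.
- imaging.camera_info(name): a dict with "vfov" (degrees; the focal length in pixels is half the picture's height over the tangent of half this angle, whatever the lens; pixels are square), "cx", "cy" (the principal point, pixels), "camera_from_world" (4x4, takes a point from world to camera coordinates); the wrist camera has in their place "T_tool_cam" (4x4, takes a point from camera to tool coordinates, whose origin is the TCP and whose axes are the flange's). Camera axes: x right, y down, z forward; pixel columns grow to the right and rows downward; lengths in m; the calibration is good to about 2 mm. The wrist camera is an equidistant fisheye: a pixel r from the principal point sees the ray r / f radians off the axis. A picture is of the moment at which its call begins: read the wrist's pose just before it. camera_info takes no time and is no camera call.
A pose or a line that the arm cannot do raises env.PlanningError and nothing moves.
- ticket.hand_in(): hands the job in; it is judged then, once.
Trained networks look in the newest picture that a camera, given by its name, has taken for a name from the list of things; names that differ only in an ending like _2 or _b are one class to them, and where a whole thing is asked for, a point or a joint stands for the part that bears it (a point fixed in the world has none). Each returns a list of dicts, best first, with "confidence" (0 to 1); they miss things now and then, are a little off and sometimes report something else, mostly with a low value. They report only what shows in the picture. A call takes as long as a camera call.
- imaging.outline_of(camera, query): "mask" (480x640 bool, what is visible of it) and "rect" ([left, top, right, bottom] in pixels, round what is visible of it).
- imaging.mark_of(camera, query): "at" ([column, row] in pixels: a listed point, or the origin of a listed thing).
The state is a dict: "time_s": time; "joint_positions": joint angles; "joint_velocities": joint speeds; "joint_torque": joint torques, N m; "tcp_pos": TCP position; "ee_rot": TCP orientation; "force": force on the tool from outside, world axes, zero at the start; "moment": the same for the moment, N m; "width": finger opening in m; "grip_force": force on a finger pad.
Only numpy, scipy, OpenCV 4.12 (cv2) and the standard library are available. Lean on these libraries where they do the work, as an engineer would, in place of code of your own. Each camera call takes 0.05 s, during which the arm holds its last target. There are 200 camera calls.

## Working session

There is one attempt and no reset: what is moved stays moved. The work goes in short steps, each a Python script; the robot and the scene stay as the last script left them, time stands still between calls to the robot, and variables do not carry over. Pictures are saved under pics/ and viewed, at most 14 in all, crops included, and the job is handed in when it is done.

```bash
mkdir -p pics
cat > h.py <<'E'
import numpy as np, cv2
from rig import env, release, grab, inverse_kinematics, sensors, imaging, ticket
from scipy.spatial.transform import Rotation as R
def save(n,im): cv2.imwrite(f'pics/{n}.png',im[:,:,::-1])
def cam(name):
    """picture, depth, info, world_from_cam"""
    s=sensors.read_state(); i=imaging.camera_info(name); p,d=imaging.read_camera(name)
    if name=='wrist':
        T=np.eye(4);T[:3,:3]=R.from_quat(s['ee_rot']).as_matrix();T[:3,3]=s['tcp_pos']; W=T@np.array(i['T_tool_cam'])
    else: W=np.linalg.inv(np.array(i['camera_from_world']))
    return p,d,i,W
def rays(name,i,uv):
    uv=np.atleast_2d(np.asarray(uv,float)); f=240/np.tan(np.radians(i['vfov'])/2)
    x=(uv[:,0]-i['cx'])/f; y=(uv[:,1]-i['cy'])/f
    if name=='wrist':
        r=np.hypot(x,y)+1e-12; return np.c_[np.sin(r)*x/r,np.sin(r)*y/r,np.cos(r)]
    return np.c_[x,y,np.ones_like(x)]
def atz(name,i,W,uv,z):
    """world points where pixels' rays meet height z"""
    r=rays(name,i,uv)@W[:3,:3].T; o=W[:3,3]; return o+r*((z-o[2])/r[:,2])[:,None]
def cloud(name,i,W,d,mask):
    v,u=np.nonzero(mask&(d>0)); r=rays(name,i,np.c_[u,v]); r=r/r[:,2:]*d[v,u][:,None]
    return r@W[:3,:3].T+W[:3,3]
def down(yaw): # tool down, tool y axis turned: yaw of tool x axis
    return (R.from_euler('z',yaw)*R.from_quat([1,0,0,0])).as_quat()
E
python3 - <<'E'
from h import *
print(R.from_quat(sensors.read_state()['ee_rot']).as_matrix().round(2), sensors.read_state()['time_s'])
for c in ['scene','side']:
    p,d,i,W=cam(c); save(c,p); print(c,W[:3,3],W[:3,2])
    for q in ['rig','slot_right','slot_mid','slot_left','bar_brass','bar_copper','bar_steel','pick','pick_tip','cradle','cradle_seat','tray','leaf_tip','pedal_base','pedal_toe','beaker']:
        m=imaging.mark_of(c,q)
        z={'slot_right':.004,'slot_mid':.004,'slot_left':.004,'bar_brass':.004,'bar_copper':.004,'bar_steel':.004,'pick':.06,'pick_tip':.027,'cradle_seat':.06,'leaf_tip':.07,'pedal_toe':.059}.get(q,0)
        print(q,[(np.round(a['at']),round(a['confidence'],2),atz(c,i,W,a['at'],z)[0].round(3)) for a in m[:2]])
E
```

```text
[[ 0.  1. -0.]
 [ 1. -0.  0.]
 [ 0. -0. -1.]] 0.0
scene [-0.00543192 -0.65732041  0.51668728] [ 0.60375825  0.6565111  -0.45218265]
rig [(array([335., 270.]), 0.82, array([ 0.618, -0.05 ,  0.   ]))]
slot_right [(array([357., 274.]), 0.73, array([ 0.635, -0.095,  0.004]))]
slot_mid [(array([336., 267.]), 0.66, array([ 0.623, -0.048,  0.004]))]
slot_left [(array([315., 259.]), 0.77, array([0.613, 0.003, 0.004]))]
bar_brass []
bar_copper []
bar_steel []
pick [(array([346., 354.]), 0.62, array([ 0.4 , -0.29,  0.06]))]
pick_tip [(array([427., 346.]), 0.61, array([ 0.536, -0.33 ,  0.027]))]
cradle [(array([345., 386.]), 0.61, array([ 0.404, -0.29 ,  0.   ]))]
cradle_seat [(array([345., 353.]), 0.86, array([ 0.401, -0.288,  0.06 ]))]
tray [(array([433., 308.]), 0.81, array([ 0.659, -0.257,  0.   ])), (array([428., 342.]), 0.66, array([ 0.575, -0.308,  0.   ]))]
leaf_tip [(array([297., 216.]), 0.53, array([0.627, 0.079, 0.07 ]))]
pedal_base [(array([262., 214.]), 0.85, array([0.67 , 0.257, 0.   ]))]
pedal_toe [(array([249., 195.]), 0.6, array([0.633, 0.259, 0.059]))]
beaker [(array([322., 21
[... 801 characters left out ...]
([0.585, 0.056, 0.027]))]
cradle [(array([442., 216.]), 0.74, array([ 0.472, -0.43 ,  0.   ])), (array([443., 238.]), 0.64, array([ 0.403, -0.29 ,  0.   ]))]
cradle_seat [(array([446., 216.]), 0.76, array([ 0.402, -0.293,  0.06 ]))]
tray [(array([352., 218.]), 0.91, array([ 0.667, -0.267,  0.   ])), (array([318., 248.]), 0.48, array([ 0.625, -0.054,  0.   ]))]
leaf_tip [(array([285., 238.]), 0.5, array([0.627, 0.067, 0.07 ]))]
pedal_base [(array([209., 295.]), 0.58, array([0.67 , 0.267, 0.   ]))]
pedal_toe [(array([218., 273.]), 0.82, array([0.643, 0.262, 0.059])), (array([440., 219.]), 0.62, array([ 0.408, -0.273,  0.059]))]
beaker [(array([220., 260.]), 0.91, array([0.774, 0.137, 0.   ]))]
```

Run:
```python
from h import *
print(np.round(imaging.camera_info('wrist')['T_tool_cam'],3),imaging.camera_info('wrist')['vfov'])
env.goto([.62,-.05,.30],down(.2))
p,d,i,W=cam('wrist'); save('w1',p); print(W.round(3))
zz={'slot_right':.004,'slot_mid':.004,'slot_left':.004,'bar_brass':.004,'bar_copper':.004,'bar_steel':.004,'pick':.06,'pick_tip':.027,'cradle_seat':.06,'leaf_tip':.07,'pedal_toe':.059}
for q in ['rig','slot_right','slot_mid','slot_left','bar_brass','bar_copper','bar_steel','pick','pick_tip','cradle_seat','tray','leaf_tip','pedal_base','pedal_toe']:
    m=imaging.mark_of('wrist',q)
    print(q,[(np.round(a['at']),round(a['confidence'],2),atz('wrist',i,W,a['at'],zz.get(q,0))[0].round(3)) for a in m[:2]])
```

```text
[[-0.001 -0.958 -0.287  0.08 ]
 [ 1.    -0.001 -0.001  0.   ]
 [ 0.001 -0.287  0.958 -0.166]
 [ 0.     0.     0.     1.   ]] 65.70646984690485
[[ 0.199 -0.938 -0.282  0.699]
 [-0.98  -0.191 -0.058 -0.034]
 [ 0.     0.288 -0.958  0.465]
 [ 0.     0.     0.     1.   ]]
rig [(array([317., 195.]), 0.94, array([ 0.621, -0.048,  0.   ]))]
slot_right []
slot_mid [(array([321., 198.]), 0.72, array([ 0.619, -0.053,  0.004]))]
slot_left [(array([272., 189.]), 0.67, array([0.618, 0.009, 0.004]))]
bar_brass [(array([317., 196.]), 0.26, array([ 0.62 , -0.047,  0.004]))]
bar_copper []
bar_steel [(array([286., 150.]), 0.85, array([0.67 , 0.002, 0.004])), (array([ 82., 143.]), 0.15, array([0.638, 0.296, 0.004]))]
pick []
pick_tip [(array([499., 295.]), 0.92, array([ 0.542, -0.326,  0.027])), (array([360., 207.]), 0.35, array([ 0.621, -0.1  ,  0.027]))]
cradle_seat []
tray [(array([473., 205.]), 0.82, array([ 0.653, -0.255,  0.   ]))]
leaf_tip [(array([210., 183.]), 0.82, array([0.624, 0.072, 0.07 ]))]
pedal_base [(array([105., 115.]), 0.98, array([0.681, 0.263, 0.   ]))]
pedal_toe [(array([ 82., 147.]), 0.55, array([0.641, 0.256, 0.059]))]
```

View pics/scene.png

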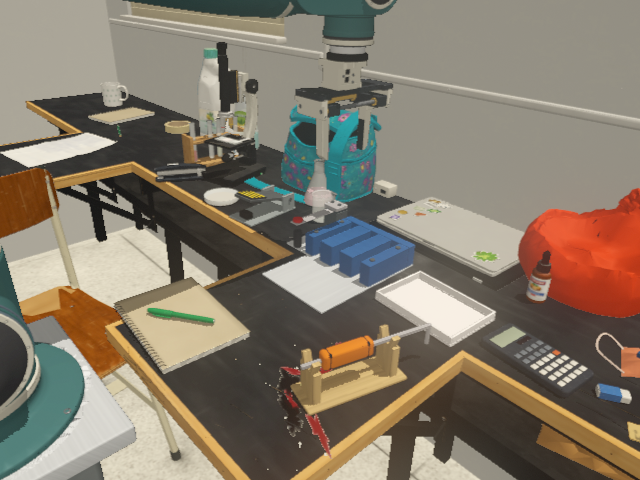

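View pics/w1.png

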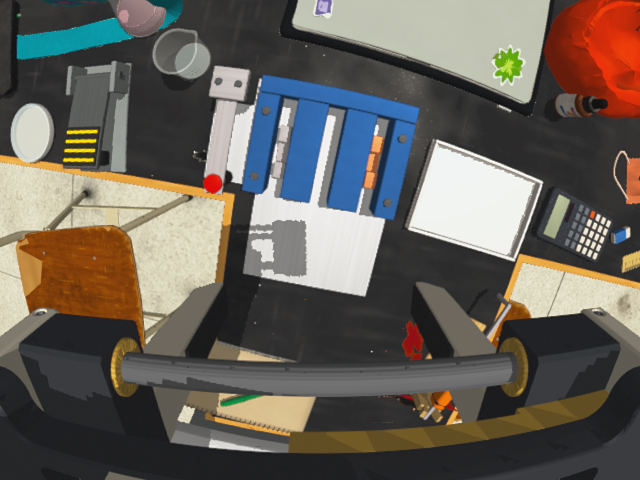

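```bash
cat >> h.py <<'E'
def rigfit():
    """rig origin, yaw from the blue block seen by the wrist"""
    p,d,i,W=cam('wrist'); h=cv2.cvtColor(p,cv2.COLOR_RGB2HSV)
    blue=(h[...,0]>100)&(h[...,0]<118)&(h[...,1]>130)
    c=cloud('wrist',i,W,d,blue); c=c[(abs(c[:,2]-.05)<.006)&(np.hypot(*(c[:,:2]-[.68,-.03]).T)<.14)]
    (ctr,sz,a)=cv2.minAreaRect(c[:,:2].astype(np.float32))
    b=np.array(ctr); a=np.radians(a)
    k=[a+n*np.pi/2 for n in range(-3,4)]; k=min(k,key=lambda t:abs(t-.2))
    u=np.array([np.cos(k),np.sin(k)]); n=np.array([-u[1],u[0]])
    q=(c[:,:2]-b)
    lo=np.percentile(q@u,.5); 
    return b,sz,k,b+u*lo,c[:,2].mean(),(p,d,i,W,h)
def barfit(img,rng,zr=(.010,.045),near=None):
    p,d,i,W,h=img
    m=(h[...,0]>=rng[0])&(h[...,0]<=rng[1])&(h[...,1]>=rng[2])&(h[...,1]<=rng[3])
    c=cloud('wrist',i,W,d,m); return c[(c[:,2]>zr[0])&(c[:,2]<zr[1])]
E
python3 - <<'E'
from h import *
b,sz,k,o,z,img=rigfit(); print(b,sz,k,o,z)
p,d,i,W,h=img
print('hsv steel',h[150,280],'copper',h[165,372],'mid slot',h[150,328])
# top surfaces in rig frame
u=np.array([np.cos(k),np.sin(k)]);n=np.array([-u[1],u[0]])
c=cloud('wrist',i,W,d,np.ones(d.shape,bool)); q=c[:,:2]-o; x=q@u;y=q@n
for s in (-.055,0,.055):
    m=(abs(y-s)<.006)&(x>.0)&(x<.12)
    print(s,[(round(a,3),round(float(np.median(c[m&(abs(x-a)<.004),2])),3)) for a in np.arange(.005,.12,.008) if (m&(abs(x-a)<.004)).sum()])
# walls edges for y check
m=(x>.02)&(x<.1)&(abs(c[:,2]-.05)<.006)&(abs(y)<.1)
print(np.histogram(y[m],bins=np.arange(-.1,.1,.005)))
save('crop1',cv2.resize(p[60:310,200:560],(720,500)))
env.goto([.40,-.29,.25],down(-.26))
p,d,i,W=cam('wrist'); save('w2',p)
for q,z in [('pick',.06),('pick_tip',.027),('cradle_seat',.06),('cradle',0)]:
    print(q,[(np.round(a['at']),round(a['confidence'],2),atz('wrist',i,W,a['at'],z)[0].round(3)) for a in imaging.mark_of('wrist',q)[:2]])
h=cv2.cvtColor(p,cv2.COLOR_RGB2HSV); m=(h[...,0]>5)&(h[...,0]<18)&(h[...,1]>190)&(h[...,2]>120)
c=cloud('wrist',i,W,d,m); c=c[(c[:,2]>.06)&(c[:,2]<.085)&(np.hypot(*(c[:,:2]-[.4,-.29]).T)<.07)]
print(len(c),cv2.minAreaRect(c[c[:,2]>.067][:,:2].astype(np.float32)),np.percentile(c[:,2],[5,50,95]))
E
```

```text
[ 0.68534899 -0.04920493] (0.13458724319934845, 0.179605633020401) 0.001245661870816889 [ 0.61958904 -0.04928685] 0.049406169995150594
hsv steel [  8  15 203] copper [ 10 166 177] mid slot [ 24   7 183]
-0.055 [(np.float64(0.005), 0.372), (np.float64(0.013), 0.003), (np.float64(0.021), 0.343), (np.float64(0.029), 0.426), (np.float64(0.037), 0.418), (np.float64(0.045), 0.407), (np.float64(0.053), 0.395), (np.float64(0.061), 0.012), (np.float64(0.069), 0.012), (np.float64(0.077), 0.023), (np.float64(0.085), 0.024), (np.float64(0.093), 0.004), (np.float64(0.101), 0.004), (np.float64(0.109), 0.004), (np.float64(0.117), 0.049)]
0 [(np.float64(0.005), 0.004), (np.float64(0.013), 0.004), (np.float64(0.021), 0.417), (np.float64(0.029), 0.401), (np.float64(0.037), 0.004), (np.float64(0.045), 0.003), (np.float64(0.053), 0.004), (np.float64(0.061), 0.003), (np.float64(0.069), 0.003), (np.float64(0.077), 0.003), (np.float64(0.085), 0.003), (np.float64(0.093), 0.003), (np.float64(0.101), 0.003), (np.float64(0.109), 0.004), (np.float64(0.117), 0.049)]
0.055 [(np.float64(0.005), 0.407), (np.float64
[... 1206 characters left out ...]
  6.00000000e-02,  6.50000000e-02,  7.00000000e-02,  7.50000000e-02,
        8.00000000e-02,  8.50000000e-02,  9.00000000e-02,  9.50000000e-02]))
pick [(array([317., 210.]), 0.75, array([ 0.406, -0.29 ,  0.06 ])), (array([ 52., 110.]), 0.22, array([ 0.603, -0.03 ,  0.06 ]))]
pick_tip [(array([316.,  70.]), 0.97, array([ 0.543, -0.325,  0.027])), (array([312., 200.]), 0.49, array([ 0.411, -0.285,  0.027]))]
cradle_seat [(array([318., 211.]), 0.81, array([ 0.405, -0.29 ,  0.06 ]))]
cradle [(array([315., 200.]), 0.7, array([ 0.406, -0.287,  0.   ]))]
1528 ((0.405486136674881, -0.2873589098453522), (0.018850181251764297, 0.07924177497625351), 75.34486389160156) [0.0688741  0.07206672 0.07349961]
```

View pics/crop1.png

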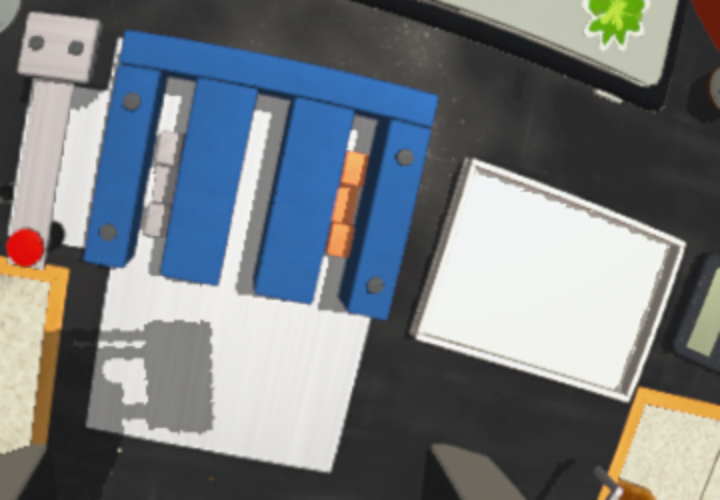

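View pics/w2.png

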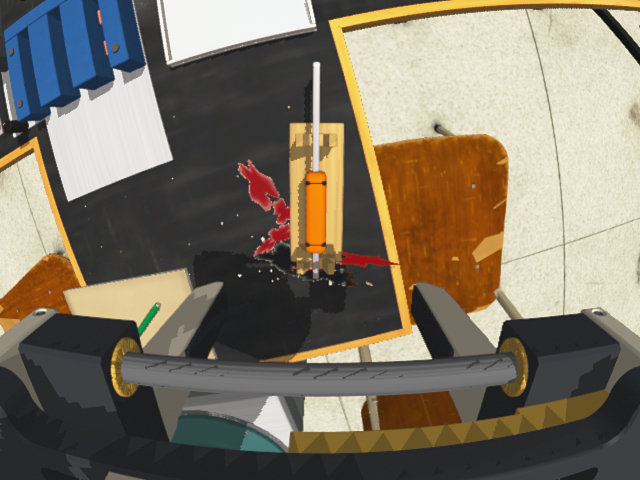

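Run:
```python
from h import *
q=down(-.256)
env.goto([.4055,-.2885,.10],q)
env.movel([.4055,-.2885,.041],speed=.08)
grab(40); s=sensors.read_state(); print(s['width'],s['grip_force'],s['tcp_pos'],s['time_s'])
env.movel([.4055,-.2885,.20],speed=.12)
env.goto([.50,-.05,.22],down(0.))
p,d,i,W=cam('wrist'); save('w3',p); s=sensors.read_state(); print(s['width'],s['force'],s['time_s'])
print('tip',[(np.round(a['at']),round(a['confidence'],2),atz('wrist',i,W,a['at'],.22+.019-.033)[0].round(4)) for a in imaging.mark_of('wrist','pick_tip')[:2]])
o=np.array([.619,-.049])
c=cloud('wrist',i,W,d,np.ones(d.shape,bool))
x=c[:,0]-o[0];y=c[:,1]-o[1]
m=(abs(c[:,2]-.05)<.005)&(abs(y)<.12)&(x>-.03)&(x<.2); print('front',np.percentile(x[m],[.3,1,2]))
for xr in [(.01,.04),(.08,.11)]:
    mm=m&(x>xr[0])&(x<xr[1]); hh,e=np.histogram(y[mm],bins=np.arange(-.1,.1,.002)); print(xr,[(round(e[j],3)) for j in range(1,len(hh)) if (hh[j]>5)!=(hh[j-1]>5)])
for s in (-.055,0,.055):
    for nm,lo,hi in (('top',.019,.029),('notch',.009,.016)):
        mm=(abs(y-s)<.010)&(c[:,2]>lo)&(c[:,2]<hi)&(x>0)&(x<.118)
        if mm.sum()>10: 
            hh,e=np.histogram(x[mm],bins=np.arange(0,.12,.003)); print(s,nm,[(round(e[j],3),int(hh[j])) for j in range(len(hh)) if hh[j]],np.percentile(y[mm],[5,95]).round(4))
```

```text
0.019480413861786817 39.99619781970978 [ 0.40548567 -0.2884874   0.04098818] 7.8417
0.019502044869239822 [ 0.12274106 -0.36336315 -0.06951306] 10.375
tip [(array([319.,  11.]), 0.73, array([ 0.6411, -0.0511,  0.206 ]))]
front [-0.00112055 -0.00058305  0.0002018 ]
(0.01, 0.04) [np.float64(-0.09), np.float64(-0.064), np.float64(-0.046), np.float64(-0.01), np.float64(0.01), np.float64(0.046), np.float64(0.064), np.float64(0.09)]
(0.08, 0.11) [np.float64(-0.09), np.float64(-0.064), np.float64(-0.044), np.float64(-0.01), np.float64(0.01), np.float64(0.044), np.float64(0.064), np.float64(0.09)]
-0.055 top [(np.float64(0.0), 1), (np.float64(0.012), 6), (np.float64(0.015), 4), (np.float64(0.018), 4), (np.float64(0.021), 1), (np.float64(0.024), 3), (np.float64(0.027), 50), (np.float64(0.03), 46), (np.float64(0.033), 44), (np.float64(0.036), 44), (np.float64(0.039), 45), (np.float64(0.042), 45), (np.float64(0.045), 30), (np.float64(0.048), 4), (np.float64(0.051), 1), (np.float64(0.057), 3), (np.float64(0.06), 5), (np.float64(0.063), 3), (np.float64(0.066), 1), (np.float64(0.069), 28), (np.floa
[... 1652 characters left out ...]
5 notch [(np.float64(0.0), 2), (np.float64(0.003), 2), (np.float64(0.009), 4), (np.float64(0.012), 5), (np.float64(0.015), 9), (np.float64(0.018), 2), (np.float64(0.027), 3), (np.float64(0.03), 6), (np.float64(0.033), 3), (np.float64(0.039), 25), (np.float64(0.042), 35), (np.float64(0.045), 34), (np.float64(0.048), 33), (np.float64(0.051), 31), (np.float64(0.054), 30), (np.float64(0.057), 32), (np.float64(0.06), 23), (np.float64(0.063), 5), (np.float64(0.066), 1), (np.float64(0.069), 1), (np.float64(0.072), 2), (np.float64(0.075), 2), (np.float64(0.081), 1), (np.float64(0.084), 2), (np.float64(0.087), 1), (np.float64(0.093), 2), (np.float64(0.096), 1), (np.float64(0.099), 1)] [0.0504 0.0649]
```

View pics/w3.png

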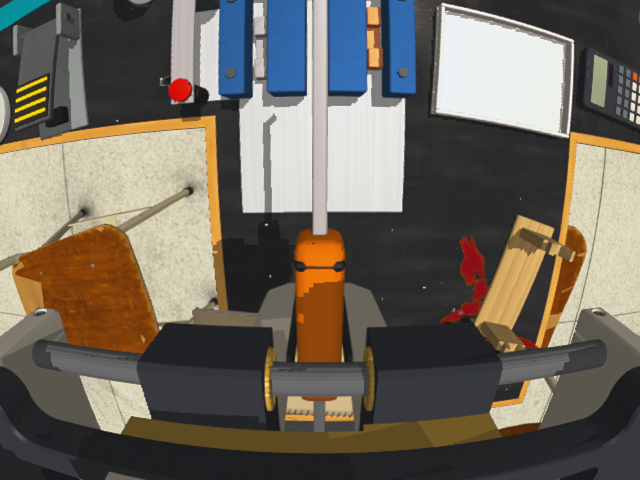

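```bash
cat >> h.py <<'E'
O=np.array([.619,-.049])
def pull(bx,by):
    q=down(0.); X=O[0]+bx-.142; Y=O[1]+by; XE=O[0]-.0685-.142
    env.goto([X,Y,.11],q)
    print('touch',env.movel([X,Y,.029],speed=.05,until_force=5),sensors.read_state()['tcp_pos'])
    print('stop',env.movel([XE,Y,.029],speed=.06,until_force=25)); s=sensors.read_state(); print(s['tcp_pos'],s['force'],s['width'])
    env.movel([XE+.007,Y,.029],speed=.05); env.movel([XE+.007,Y,.11],speed=.1)
E
python3 - <<'E'
from h import *
pull(.059,-.0555)
p,d,i,W=cam('wrist'); save('w4',p); print(sensors.read_state()['time_s'])
E
```

```text
touch False [ 0.53614956 -0.10453843  0.02928123]
stop False
[ 0.40855881 -0.10448218  0.0289649 ] [ 0.46098927  0.97833871 -0.05063401] 0.01974104233771805
16.3417
```

View pics/w4.png

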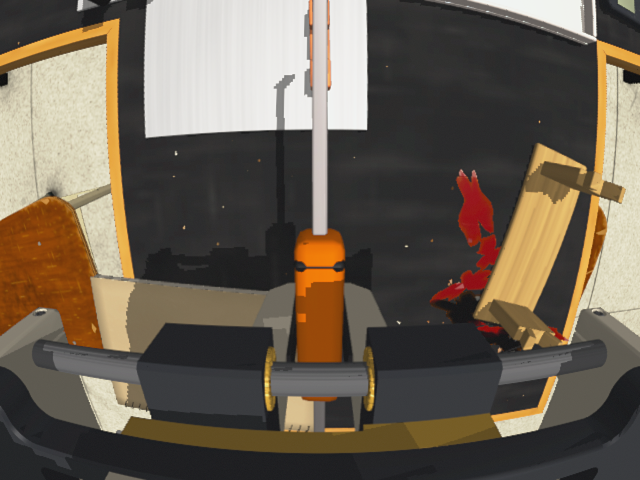

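Run:
```python
from h import *
pull(.049,.0555)
env.goto([.45,-.17,.24],down(0.))
p,d,i,W=cam('wrist'); save('w5',p); print(sensors.read_state()['time_s'])
c=cloud('wrist',i,W,d,np.ones(d.shape,bool)); xy=c[:,:2]-O
m=(abs(c[:,2]-.024)<.004)&(xy[:,0]>-.12)&(xy[:,0]<.11)&(abs(xy[:,1])<.09)
for s in (1,-1):
    q=xy[m&(xy[:,1]*s>.02)]; print(s,len(q),cv2.minAreaRect(q.astype(np.float32)))
print([(np.round(a['at']),round(a['confidence'],2),atz('wrist',i,W,a['at'],.239-.033)[0].round(4)) for a in imaging.mark_of('wrist','pick_tip')[:2]])
```

```text
touch False [0.52614372 0.006495   0.02927937]
stop False
[0.40856919 0.0064912  0.02896106] [ 0.70344101  0.42668825 -0.58152623] 0.019476891178733108
23.0833
1 696 ((-0.010887719690799713, 0.05703987181186676), (0.06441875547170639, 0.15572088956832886), 74.03672790527344)
-1 681 ((-0.016881823539733887, -0.05028688907623291), (0.06665502488613129, 0.14297817647457123), 73.90734100341797)
[(array([321.,  11.]), 0.92, array([ 0.5971, -0.1705,  0.206 ])), (array([ 8., 53.]), 0.55, array([0.6055, 0.0442, 0.206 ]))]
```

View pics/w5.png

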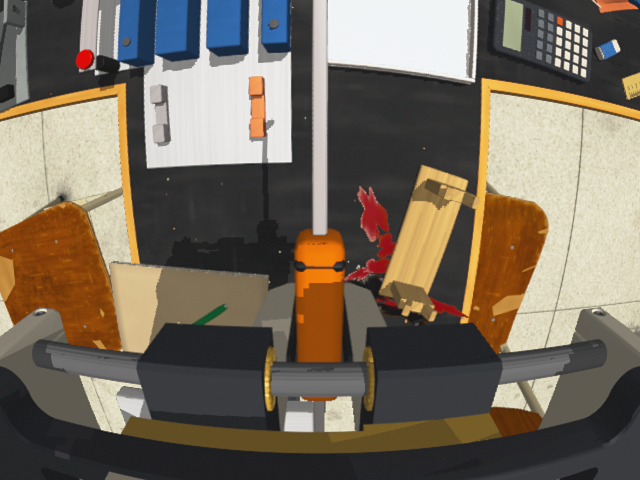

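Run:
```python
from h import *
q=down(-.256); P=[.4055,-.2885]
env.goto(P+[.16],q)
print(env.movel(P+[.0415],speed=.05,until_force=6),sensors.read_state()['tcp_pos'],sensors.read_state()['force'])
release(); env.movel(P+[.25],speed=.15)
p,d,i,W=cam('wrist'); save('w6',p); print(sensors.read_state()['time_s'])
for n,z in [('pick',.06),('pick_tip',.027),('cradle_seat',.06)]:
    print(n,[(round(a['confidence'],2),atz('wrist',i,W,a['at'],z)[0].round(3)) for a in imaging.mark_of('wrist',n)[:1]])
h=cv2.cvtColor(p,cv2.COLOR_RGB2HSV); m=(h[...,0]>5)&(h[...,0]<18)&(h[...,1]>190)&(h[...,2]>120)
c=cloud('wrist',i,W,d,m); c=c[(c[:,2]>.06)&(c[:,2]<.085)&(np.hypot(*(c[:,:2]-[.4,-.29]).T)<.07)]
print(cv2.minAreaRect(c[c[:,2]>.067][:,:2].astype(np.float32)),np.percentile(c[:,2],[5,50,95]))
# bars and tray from above
env.goto([.54,-.13,.30],down(0.))
p,d,i,W=cam('wrist'); save('w7',p); h=cv2.cvtColor(p,cv2.COLOR_RGB2HSV)
c=cloud('wrist',i,W,d,np.ones(d.shape,bool)); hs=h[d>0]; xy=c[:,:2]
for n in ('bar_steel','bar_copper','bar_brass','tray'):
    for a in imaging.outline_of('wrist',n)[:1]:
        b=cloud('wrist',i,W,d,a['mask'])
        b=b[(b[:,2]>.009)&(b[:,2]<.035)] if n!='tray' else b[b[:,2]<.03]
        print(n,a['confidence'],len(b),cv2.minAreaRect(b[:,:2].astype(np.float32)),np.percentile(b[:,2],[5,50,95]).round(3))
    print([(round(a['confidence'],2),atz('wrist',i,W,a['at'],.004 if 'bar' in n else 0)[0].round(3)) for a in imaging.mark_of('wrist',n)[:1]])
```

```text
False [ 0.40557683 -0.28855242  0.04170431] [ 0.26217091 -0.5741333   0.05260973]
29.125
pick [(0.7, array([ 0.407, -0.291,  0.06 ]))]
pick_tip [(0.69, array([ 0.543, -0.326,  0.027]))]
cradle_seat [(0.82, array([ 0.407, -0.284,  0.06 ]))]
((0.4058498740196228, -0.2888583540916443), (0.018776558339595795, 0.07779445499181747), 75.6507339477539) [0.06881871 0.07209515 0.07355806]
bar_steel 0.84 638 ((0.5588475465774536, 0.004977766424417496), (0.06460678577423096, 0.015217323787510395), 2.6848556995391846) [0.01  0.022 0.025]
[(0.81, array([0.562, 0.002, 0.004]))]
bar_copper 0.73 577 ((0.5590523481369019, -0.10446466505527496), (0.0626114010810852, 0.014096247032284737), 0.9331715106964111) [0.01  0.023 0.025]
[(0.84, array([ 0.56 , -0.108,  0.004]))]
bar_brass 0.49 629 ((0.7789468765258789, 0.1455601304769516), (0.07983353734016418, 0.052106063812971115), 7.814143657684326) [0.011 0.025 0.034]
[]
tray 0.71 12700 ((0.6597859263420105, -0.261442095041275), (0.18000972270965576, 0.1274062842130661), 86.07875061035156) [0.002 0.004 0.017]
[(0.94, array([ 0.655, -0.258,  0.   ]))]
```

View pics/w7.png

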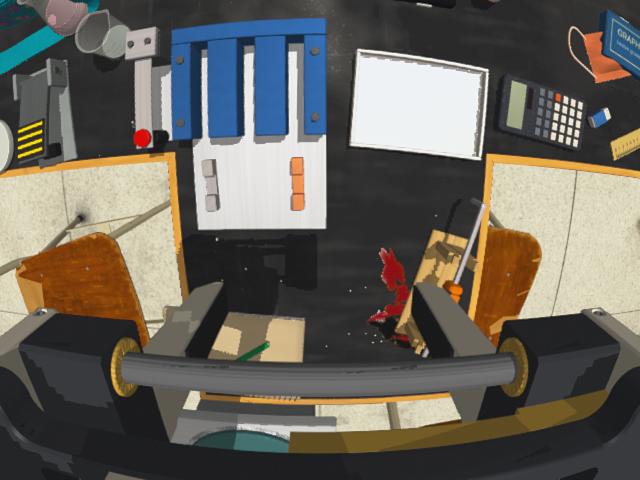

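View pics/w6.png

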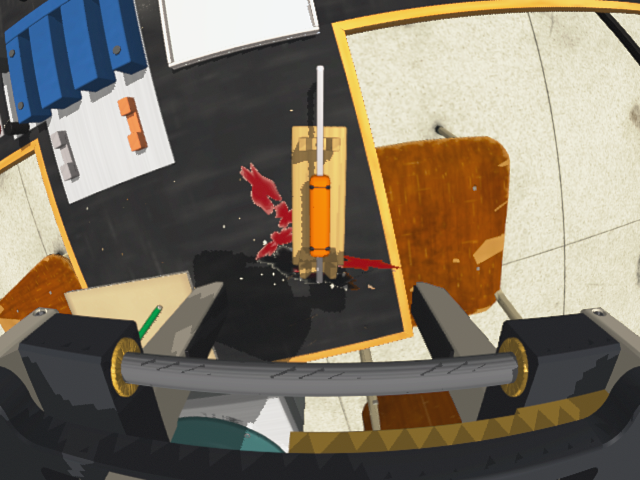

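```bash
cat >> h.py <<'E'
def fetch(c,yaw,dest,ty=-.07,z0=.004):
    u=lambda a:np.array([np.cos(a),np.sin(a)])
    g=np.array(c)-.016*u(yaw); e=np.array(dest)-.016*u(ty)
    env.goto([*g,.10],down(yaw)); env.movel([*g,z0+.006],speed=.08)
    grab(40); s=sensors.read_state(); print('grip',s['width'],s['grip_force'])
    env.movel([*g,.10],speed=.12); env.goto([*e,.10],down(ty)); print('held',sensors.read_state()['width'])
    print(env.movel([*e,.0225],speed=.08,until_force=8)); release(); env.movel([*e,.15],speed=.15)
E
python3 - <<'E'
from h import *
fetch([.559,-.1045],.016,[.660,-.225])
env.goto([.54,-.13,.30],down(0.))
p,d,i,W=cam('wrist'); save('w8',p); print(sensors.read_state()['time_s'])
for n in ('bar_steel','bar_copper'):
    for a in imaging.outline_of('wrist',n)[:1]:
        b=cloud('wrist',i,W,d,a['mask']); b=b[(b[:,2]>.008)&(b[:,2]<.035)]
        print(n,a['confidence'],len(b),cv2.minAreaRect(b[:,:2].astype(np.float32)),np.percentile(b[:,2],[5,50,95]).round(3))
E
```

```text
grip 0.013324148611762825 39.9995581805706
held 0.013606846022258609
False
39.775
bar_steel 0.82 652 ((0.5588018894195557, 0.005105576012283564), (0.06448189914226532, 0.015110698528587818), 2.915884494781494) [0.01  0.022 0.024]
bar_copper 0.84 652 ((0.6593124270439148, -0.224783793091774), (0.014673159457743168, 0.06322133541107178), 86.60796356201172) [0.01  0.022 0.025]
```

View pics/w8.png

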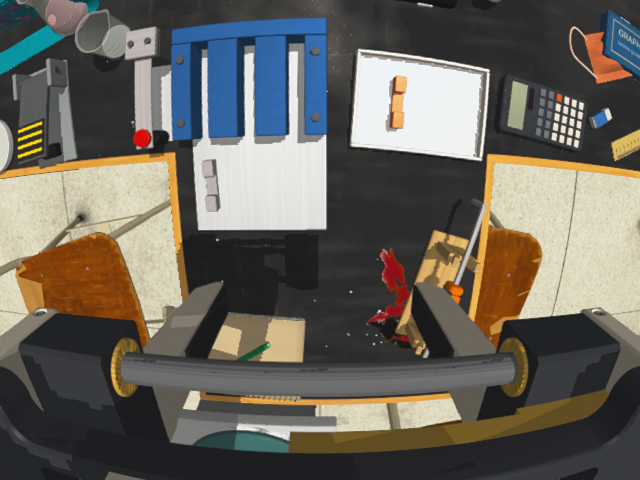

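Run:
```python
from h import *
fetch([.559,.005],.047,[.6551,-.302])
env.goto([.56,-.15,.30],down(0.))
p,d,i,W=cam('wrist'); print(sensors.read_state()['time_s'])
for n in ('bar_steel','bar_copper','tray','pick'):
    for a in imaging.outline_of('wrist',n)[:1]:
        b=cloud('wrist',i,W,d,a['mask']); b=b[(b[:,2]>.008)&(b[:,2]<.035)] if 'bar' in n else b
        print(n,a['confidence'],len(b),cv2.minAreaRect(b[:,:2].astype(np.float32)),np.percentile(b[:,2],[5,50,95]).round(3))
save('w9',p)
env.goto([.58,.16,.28],down(0.))
p,d,i,W=cam('wrist'); save('w10',p); h=cv2.cvtColor(p,cv2.COLOR_RGB2HSV)
for n,z in [('leaf_tip',.07),('pedal_toe',.059),('pedal_base',0.)]:
    print(n,[(np.round(a['at']),round(a['confidence'],2),atz('wrist',i,W,a['at'],z)[0].round(3)) for a in imaging.mark_of('wrist',n)[:2]])
m=((h[...,0]<6)|(h[...,0]>174))&(h[...,1]>200)&(h[...,2]>120); c=cloud('wrist',i,W,d,m); c=c[(c[:,2]>.06)&(c[:,2]<.08)]
print('pad',len(c),cv2.minAreaRect(c[:,:2].astype(np.float32)),np.median(c,0))
m=(h[...,0]>22)&(h[...,0]<34)&(h[...,1]>180); c=cloud('wrist',i,W,d,m); c=c[(c[:,2]>.04)&(c[:,2]<.08)&(c[:,1]>.2)]
print('stripes',len(c),cv2.minAreaRect(c[:,:2].astype(np.float32)),np.percentile(c[:,2],[5,50,95]))
```

```text
grip 0.013611285395873786 39.97934862971306
held 0.01352050976949016
False
49.8083
bar_steel 0.8 640 ((0.6547127366065979, -0.3018454909324646), (0.014499449171125889, 0.06457436084747314), 85.2200698852539) [0.01  0.022 0.025]
bar_copper 0.69 575 ((0.6806394457817078, 0.26119038462638855), (0.13788066804409027, 0.0771246924996376), 5.036399841308594) [0.01  0.021 0.034]
tray 0.78 11722 ((0.6592000722885132, -0.26042312383651733), (0.17866258323192596, 0.12561868131160736), 86.29338836669922) [0.002 0.004 0.017]
pick 0.86 945 ((0.4439677894115448, -0.25694796442985535), (0.16093279421329498, 0.22727534174919128), 78.54244232177734) [0.005 0.062 0.073]
leaf_tip [(array([403., 167.]), 0.77, array([0.627, 0.073, 0.07 ])), (array([440., 172.]), 0.16, array([0.623, 0.032, 0.07 ]))]
pedal_toe [(array([225., 156.]), 0.6, array([0.639, 0.257, 0.059])), (array([485., 175.]), 0.35, array([ 0.621, -0.027,  0.059]))]
pedal_base [(array([228., 121.]), 0.87, array([0.678, 0.267, 0.   ]))]
pad 285 ((0.6238089203834534, 0.07159870862960815), (0.01905602030456066, 0.019249368458986282), 28.508129119873047) [0.6236558  0.07159033 0.07002992]
stripes 881 ((0.6416783332824707, 0.2604776620864868), (0.0403035469353199, 0.05143122002482414), 6.1551513671875) [0.05461227 0.05955229 0.06439058]
```

View pics/w9.png

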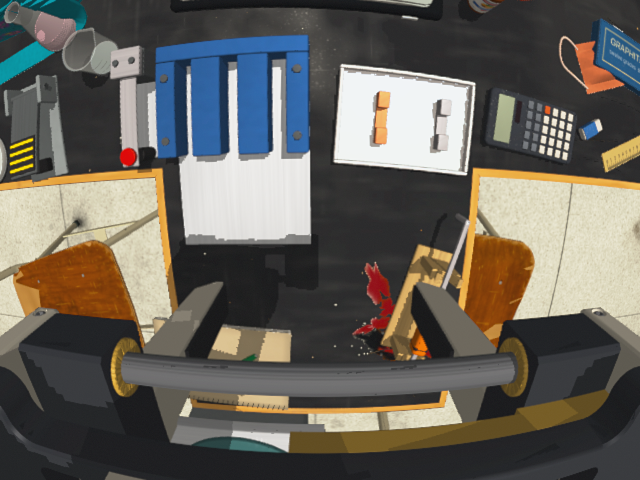

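View pics/w10.png

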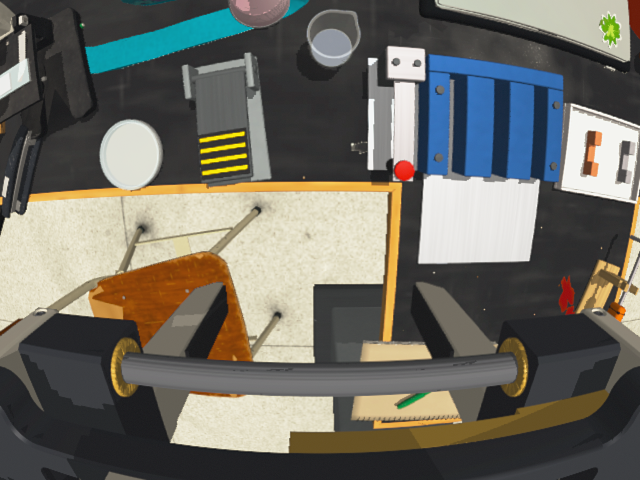

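Run:
```python
from h import *
q=down(0.); grab(20)
def press(x,y,ztop,zlow,f,hold):
    env.goto([x,y,ztop+.06],q); env.movel([x,y,ztop+.006],speed=.1)
    f0=sensors.read_state()['force'][2]
    r=env.movel([x,y,zlow],speed=.03,until_force=f); s=sensors.read_state(); print(r,s['tcp_pos'],s['force'][2]-f0)
    env.wait(hold); s=sensors.read_state(); print(s['tcp_pos'],s['force'][2]-f0)
    env.movel([x,y,ztop+.06],speed=.05)
press(.6238,.0716,.070,.0500,11,1.2)
env.wait(.5)
press(.6405,.258,.059,.0320,18,.6)
env.wait(.5); print(sensors.read_state()['time_s'])
```

```text
True [0.6243063  0.07163011 0.05501921] 12.904402528047534
[0.62426161 0.07160462 0.05521992] 11.784107358845574
True [0.63999406 0.25801564 0.03688477] 8.986073990736646
[0.6400035  0.25801283 0.03684768] 9.928215443396969
63.6167
```

Run:
```python
from h import *
q=down(0.)
def press(x,y,ztop,zlow,f,hold):
    env.goto([x,y,ztop+.06],q); env.movel([x,y,ztop+.006],speed=.1)
    f0=sensors.read_state()['force'][2]
    r=env.movel([x,y,zlow],speed=.03,until_force=f); s=sensors.read_state(); print(r,s['tcp_pos'],s['force'][2]-f0)
    env.wait(hold); s=sensors.read_state(); print(s['tcp_pos'],s['force'][2]-f0)
    env.movel([x,y,ztop+.06],speed=.05)
press(.6238,.0716,.070,.0500,18,1.2)
env.wait(.5)
press(.6405,.258,.059,.0320,30,.6)
env.wait(.5)
env.goto([.56,-.10,.30],q)
p,d,i,W=cam('wrist'); save('w11',p); print(sensors.read_state()['time_s'])
h=cv2.cvtColor(p,cv2.COLOR_RGB2HSV)
for n in ('bar_steel','bar_copper'):
    for a in imaging.outline_of('wrist',n)[:1]:
        b=cloud('wrist',i,W,d,a['mask']); b=b[(b[:,2]>.008)&(b[:,2]<.035)]
        print(n,a['confidence'],cv2.minAreaRect(b[:,:2].astype(np.float32)),np.percentile(b[:,2],[5,50,95]).round(3))
m=((h[...,0]<6)|(h[...,0]>174))&(h[...,1]>200)&(h[...,2]>120); c=cloud('wrist',i,W,d,m); c=c[(c[:,2]>.04)&(c[:,2]<.08)&(abs(c[:,1]-.07)<.02)]; print('pad',np.median(c,0))
m=(h[...,0]>22)&(h[...,0]<34)&(h[...,1]>180); c=cloud('wrist',i,W,d,m); c=c[(c[:,2]>.03)&(c[:,2]<.08)&(c[:,1]>.2)]; print('pedal',np.median(c,0))
```

```text
True [0.62437779 0.0716214  0.05463204] 15.998558928625728
[0.62433548 0.07160915 0.0548394 ] 14.372299201623687
True [0.64005291 0.25803594 0.03679614] 12.081219119104109
[0.6399973  0.25802012 0.03668658] 12.478901552510932
76.05
bar_steel 0.72 ((0.6547368168830872, -0.30209001898765564), (0.015440255403518677, 0.06292875111103058), 86.6146469116211) [0.01  0.02  0.025]
bar_copper 0.96 ((0.6426411867141724, -0.2531106173992157), (0.015009366907179356, 0.06379102915525436), 87.3732681274414) [0.01  0.022 0.024]
pad [0.62372432 0.06990737 0.06986307]
pedal [0.64314001 0.25959677 0.05904022]
```

View pics/w11.png

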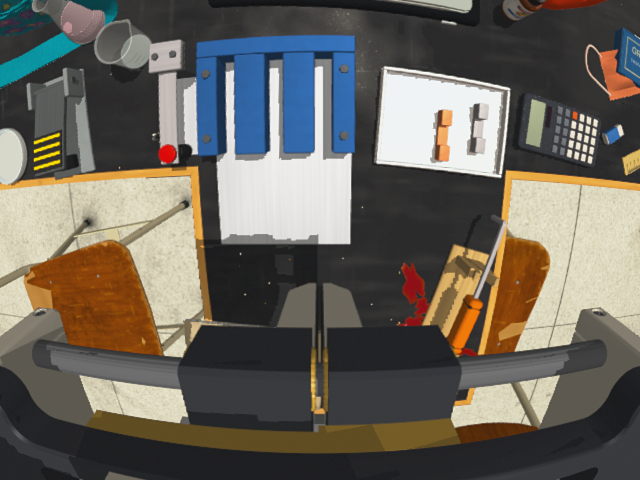

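```bash
python3 -c "
from h import *
print(ticket.hand_in())"
```

```text
the job is handed in; nothing more can be done
None
```

I handed the job in at about 76 s on the robot clock. The copper and steel bars lie flat in the tray (the brass one was absent), the pick is back in its cradle, leaf and pedal were each pressed to their stops and have risen, and the beaker is where it was; the hand-in returned no verdict.

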